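Clamp a dispensing barrel in its holder

TASK

Load the thicker of the two white dispensing barrels into the holder: lift the sprung clamp bar by its knob, turn it well aside so that it stays up on its step, and lay the barrel, without forcing it, fully down in the two V saddles with its wings down in the slot of the wing stop (feel for the slot: it is set differently each time). Then turn the bar back across the barrel and lower it gently until it presses on the barrel, without letting it snap down. Do not shove the other things about.

Things in the scene. Friction and masses are not known exactly. Their poses are not given: they have to be found in the camera images.
- holder: Holder: aluminium base plate 190x140x10 mm, fixed to the bench, with cradle, wing stop and clamp post. Origin on the bench, below the middle of the cradle; x along the cradle towards the wing-stop end, y across it towards the clamp post, z up. The post stands at x = -44, y = 76 mm.
- cradle (a point): Point on the holder 45 mm above its origin: the middle of the thick barrel's axis when seated (barrel origin then 34 mm above the holder's). Two V saddles, 8 mm wide, at x = -44 and +17 mm from here, carry the barrel along the holder's x, wings at +x; tops 43 mm above the bench, 33 mm across (y). Between them only the base plate: room for fingers.
- stop_middle (a point): Fixed point 51 mm along +x from the cradle point, 42 mm above the bench, at the wall tops of the wing stop: two walls along x, 46.5 mm long, at y = 13 to 24 mm both sides. One slot 6.5 mm wide (x), 9 mm deep, crosses both walls. It lies up to 8 mm along x from this point, either way, unreported: find it. Wings off the slot ride on the tops, barrel 8 mm too high.
- knob (a point): Centre of the black wing knob on the clamp post's axis, 90 mm above the bench with the bar fully down. 38 mm long, 12 thick, 24 high; pinch its 12 mm. Site x runs along the 38 mm; the steel clamp bar (12 mm wide, 10 thick, 90 long, underside 38 mm below this point) points along point -y. Knob, bar and this frame move as one.
- clamp_lift (a joint): How far the clamp bar is lifted, m: 0 = fully down over the empty cradle, 0.026 = upper stop. A spring presses it down with 3 N at 0 and 7 N at the top (plus 1.2 N weight). About 0.004 when it presses on the thick barrel in the saddles.
- clamp_bar (a joint): Turn of the clamp bar, rad: 0 = across the cradle, growing clockwise seen from above to 1.5 = aside, pointing along the holder's -x. Lifted less than 0.016 m, a key strikes a step when turned past about 0.3; lifted more it turns freely, and let down anywhere beyond 0.8 it rests on the step, lift 0.016.
- thick_barrel: The thicker white plastic dispensing barrel, 22 mm in diameter, lying on a thin mat on the bench. Body 105.5 mm long; two flat finger wings at its rear end (40 mm across, 22 high, 3.5 thick, centred at x = +51 mm); nozzle and needle at the other end reach x = -70 mm. Origin on its underside at mid-length, 11 mm below the axis; x towards the wings, z up. Wings lie level.
- wings (a point): Middle of the thick barrel's pair of wings, on its axis: 51 mm along the barrel's x from its origin and 11 mm above its underside.
- thin_barrel: A thinner barrel of the same make, 15 mm in diameter, 105.5 mm long, wings 34 mm across: not wanted. Origin on its underside at mid-length, x towards its wings.
- loupe: Bystander: black eye loupe, 36 mm across, 27 mm high; origin under its centre.
- blower: Bystander: cream dust blower bulb, 35 mm across, 51 mm high; origin under its centre.
- ring: Bystander: brass-coloured watch case ring, 44x48x6 mm; origin under its centre.

How it is judged:
By the outcome, as a careful person would: the job done as asked, in the order asked, and still so for the second after the job is handed in, with the robot touching nothing.
It also fails if it takes over 72 s, if anything falls off the work surface, if the arm or the gripper's body presses on something with over 40 N, if the wrist force passes 120 N, or if a joint passes its speed limit or range.

ROBOT

A 7-joint arm with a two-finger parallel gripper is mounted at the origin on a cart in front of the work surface, level with it; the furniture and walls round the work are solid. World frame = base frame: x ahead of the robot, y to its left, z up, the work surface at z = 0. Lengths are in mm, angles in rad, forces in N, time in s.
With the tool pointing down it reaches from about 425 to 975 mm from the base axis. Payload 16.7 kg.
Tool frame: the origin (TCP) lies at the very end of the fingers, on their centre line; the grasp point (between the pads) lies 19 mm behind it; z points along the fingers, y is the line along which they close (so a half turn about z gives the same grasp; the last joint's range is limited). The gripper opens to 85 mm and grips with 20 to 120 N. Pads are 22 mm wide; open, the fingers measure 114 mm over their backs; the gripper's body (76 mm by 85 mm) begins 54 mm behind the grasp point. The pads swing forward as they close: fully open they stand 13 mm farther back than shut.
Start: joints at [1.02, 0.426, 0.074, 1.606, -0.034, 1.111, -0.067], TCP at [263.942, -621.215, 196.602] pointing down, gripper open.
Joint ranges: [-2.85, 2.85], [-0.5, 2.14], [-1.23, 1.37], [0.21, 2.46], [-1.02, 4.16], [0.16, 2.05], [-2.73, 2.73]. Speed limits (rad/s): [1.89, 1.89, 2.39, 2.39, 3.01, 3.01, 3.01].

INTERFACE

Orientations are given as a unit quaternion [w, x, y, z].
In Python, from plant import observe, get_image, camera_params, hand_in gives the robot as it stands. The module is installed in compiled form; this text tells all that it offers.
- The arm moves only by the tool move_arm, never from a script. Its argument "motion" is text: rows parted by semicolons, each of 7 numbers parted by spaces: the turn, a rotation vector about the world's x, y, z in rad, then the shift along the world's x, y, z in cm, then the opening in per cent of the stroke, from 0 (shut) to 100 (fully open). A call has 1 to 12 rows; each row shifts and turns the commanded pose from where the row before left it; what a row does not reach is not made up. A row lasts 1/8 s, in which the tool goes at most 62.5 mm and 10.7 degrees, less where a joint would pass 70% of its speed; a pose out of reach is approached as far as the arm can. A call with a gripper value outside its range is refused whole. The fingers move at their own pace and stop on an object; "grip_force" is the grip in N (left out, the last holds). Time passes only in rows, so rows that do not move let the fingers close. It gives the time, the measured TCP pose, the force, the opening and the grip force at its end, in the units of the state.
- observe(): the state, without advancing time (a new reading comes with each control period).
- get_image(name): name is "scene" or "top" or "wrist"; returns the picture (480x640x3 uint8, red, green, blue); there is no depth.
- camera_params(name): a dict with "camera_matrix" (3x3 intrinsics, pixels), "k1" (the pictures are not rectified: a ray, as slopes to the right and down, at radius r is drawn at 1 + k1 r^2 times it, then the intrinsics apply), "R" (3x3) and "t" (3): a world point X has camera coordinates R X + t; the wrist camera has in their place "tool_from_camera" (4x4, takes a point from camera to tool coordinates, whose origin is the TCP and whose axes are the flange's). Camera axes: x right, y down, z forward; pixel columns grow to the right and rows downward; lengths in mm; the calibration is good to about 2 mm. A picture is of the moment at which its call begins: read the wrist's pose just before it. camera_params takes no time and is no camera call.
- hand_in(): hands the job in; it is judged then, once.
The state is a dict: "time": time; "joints": joint angles; "qvel": joint speeds; "effort": joint torques, N m; "eef_pos": TCP position; "ee_rot": TCP orientation; "ft_force": force on the tool from outside, world axes, zero at the start; "moment": the same for the moment, N m; "grip_width": finger opening in mm; "finger_force": force on a finger pad.
Only numpy, scipy, OpenCV 4.12 (cv2) and the standard library are available. Lean on these libraries where they do the work, as an engineer would, in place of code of your own. Each camera call takes 0.05 s, during which the arm holds its last target. There are 200 camera calls.

## Working session

There is one attempt and no reset: what is moved stays moved. The work goes in short steps, Python scripts to look and compute and a tool call to move; the robot and the scene stay as the last step left them, time stands still between calls to the robot, and variables do not carry over. Pictures are saved under pics/ and viewed, at most 10 in all, crops included, and the job is handed in when it is done.

Besides the shell and the picture viewer there is one more tool, called after "Request:" as a command line: name --argument value ..., lists and objects as JSON in quotes. move_arm: Moves the arm, as the interface text tells. Its arguments: {"type":"object","properties":{"motion":{"type":"string"},"grip_force":{"type":"number"}},"required":["motion"]}

```bash
mkdir -p pics; cat > h.py <<'E'
import numpy as np, cv2
from plant import *
from scipy.spatial.transform import Rotation as Rn
def pose():
    s=observe(); q=np.array(s['ee_rot']); return np.array(s['eef_pos']), Rn.from_quat([q[1],q[2],q[3],q[0]]).as_matrix(), s
def cast(name,uv,z,pr=None):
    c=camera_params(name); K=np.array(c['camera_matrix']); k=c['k1']
    uv=np.atleast_2d(np.float64(uv))
    n=cv2.undistortPoints(uv.reshape(-1,1,2),K,np.array([k,0,0,0,0.])).reshape(-1,2)
    d=np.c_[n,np.ones(len(n))]
    if name=='wrist':
        p,R=pr; T=np.array(c['tool_from_camera']); o=R@T[:3,3]+p; D=d@(R@T[:3,:3]).T
    else:
        R=np.array(c['R']);t=np.array(c['t']); o=-R.T@t; D=d@R
    return o+D*((z-o[2])/D[:,2])[:,None]
def save(name,fn):
    p,R,s=pose(); im=get_image(name); cv2.imwrite('pics/'+fn,im[:,:,::-1]); return im,p,R
E
python3 - <<'E'
from h import *
for n in('top','scene','wrist'):
    im,p,R=save(n,n+'0.png')
s=observe();print(s['time'],s['eef_pos'],s['ee_rot'],s['grip_width'])
print(R)
for n in('top','scene','wrist'):print(camera_params(n))
E
```

```text
0.15 [ 263.8049835  -620.95688981  196.07786774] [-4.66651085e-04  9.79889819e-01  1.99538732e-01 -1.39083755e-04] 85.31945069095987
[[ 9.20360675e-01  3.91070244e-01 -5.40485584e-04]
 [ 3.91070604e-01 -9.20360129e-01  1.00807785e-03]
 [-1.03212131e-04 -1.13916323e-03 -9.99999346e-01]]
{'camera_matrix': array([[468.47954874,   0.        , 317.82226204],
       [  0.        , 468.47954874, 240.47957499],
       [  0.        ,   0.        ,   1.        ]]), 'k1': 0.035452748584368886, 'R': array([[ 0.1364133 , -0.99064548,  0.00359649],
       [-0.97001942, -0.13430839, -0.2025428 ],
       [ 0.20113115,  0.02414087, -0.97926681]]), 't': array([ 165.89711297,  582.00003198, 1008.81424634])}
{'camera_matrix': array([[461.08863958,   0.        , 323.68344402],
       [  0.        , 461.08863958, 241.29995275],
       [  0.        ,   0.        ,   1.        ]]), 'k1': 0.024981282957411997, 'R': array([[ 0.8493287 , -0.52784817,  0.00413233],
       [-0.38292835, -0.62149744, -0.68345213],
       [ 0.36332719,  0.57889312, -0.72998364]]), 't': array([-329.01948529,  392.56157453,  591.0569108 ])}
{'camera_matrix': array([[400.91750156,   0.        , 312.58593038],
       [  0.        , 400.91750156, 235.37484729],
       [  0.        ,   0.        ,   1.        ]]), 'k1': -0.003393742162544942, 'tool_from_camera': array([[-9.74176445e-04, -9.60764478e-01, -2.77363786e-01,
         7.03515330e+01],
       [ 9.99998776e-01, -1.27562080e-03,  9.06376067e-04,
        -4.65960208e-02],
       [-1.22462494e-03, -2.77362563e-01,  9.60764544e-01,
        -1.77933616e+02],
       [ 0.00000000e+00,  0.00000000e+00,  0.00000000e+00,
         1.00000000e+00]])}
```

View pics/top0.png

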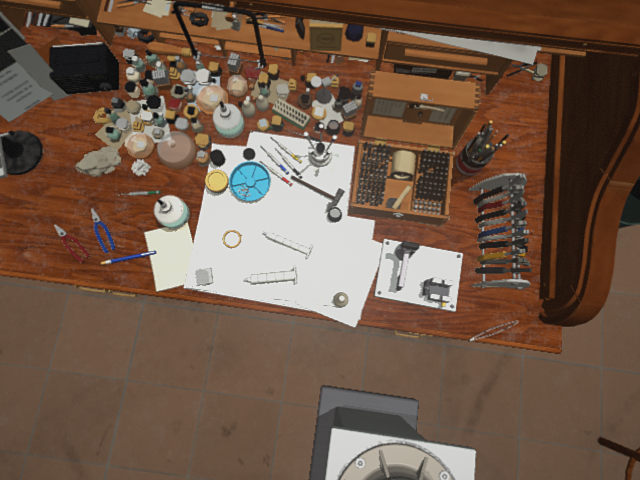

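View pics/scene0.png

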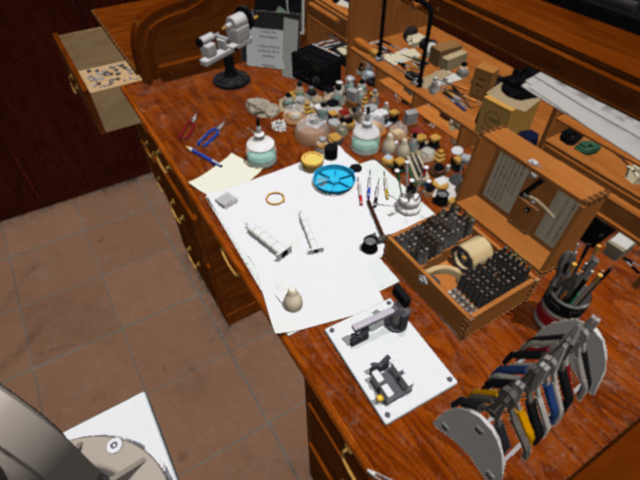

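The top view shows the thick barrel at about (270,277), with its wings near (295,272), the thin one at (288,243), and the holder plate at (420,275) with the knob near (406,248). I'll enlarge the work area.

```bash
python3 - <<'E'
from h import *
a=cv2.imread('pics/top0.png')[225:315,180:480]; b=cv2.imread('pics/scene0.png')[200:430,215:475]
a=cv2.resize(a,None,fx=2.66,fy=2.66,interpolation=3); b=cv2.resize(b,None,fx=1.5,fy=1.5,interpolation=3)
o=np.zeros((a.shape[0]+b.shape[0],800,3),np.uint8); o[:a.shape[0],:a.shape[1]]=a; o[a.shape[0]:,:b.shape[1]]=b
cv2.imwrite('pics/c1.png',o); print(a.shape,b.shape)
pts={'plateTL':(387,239),'TR':(462,252),'BR':(456,311),'BL':(376,297),'thickwing':(296,275),'thicknose':(246,281)}
for k,v in pts.items(): print(k,cast('top',v,10)[0].round())
E
```

```text
(239, 798, 3) (345, 390, 3)
plateTL [590.  82.  10.]
TR [583. -97.  10.]
BR [443. -94.  10.]
BL [449.  93.  10.]
thickwing [475. 285.  10.]
thicknose [445. 399.  10.]
```

View pics/c1.png

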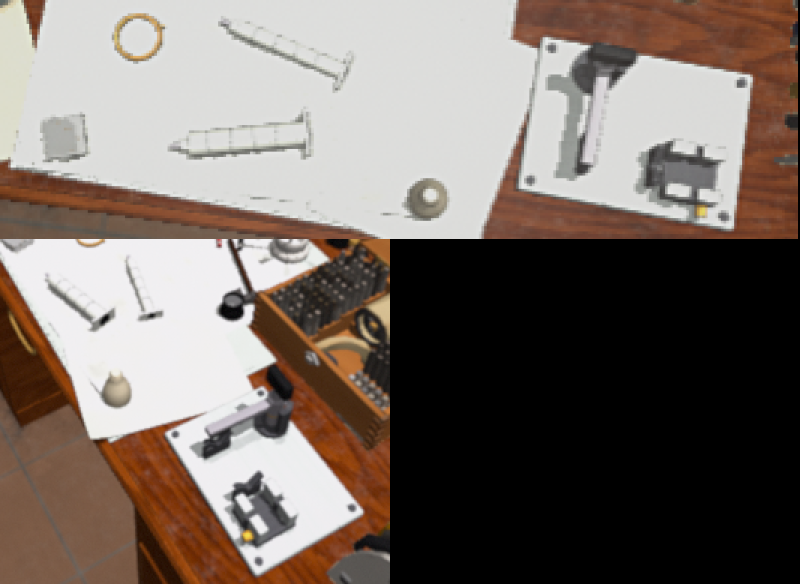

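Request:
move_arm --motion "0 0 0.1 1 3 4 100;0 0 0.1 2 5 2 100;0 0 0.1 2 5.5 1 100;0 0 0.1 2 5.5 1 100;0 0 0.1 2 5.5 0 100;0 0 0.1 2 5.5 0 100;0 0 0.1 2 5.5 0 100;0 0 0.1 2 5.5 0 100;0 0 0.1 2 5.5 0 100;0 0 0.1 2 5.5 0 100;0 0 0.1 2 5.5 0 100;0 0 0.07 2 4 0 100"

```text
time: 1.65
eef_pos: [494.2, -3.8, 276.8]
ee_rot: [0.0, 0.705, 0.709, 0.0]
ft_force: [0.5, -0.7, -0.2]
grip_width: 85.4
finger_force: 0.0
```

```bash
python3 - <<'E'
from h import *
im,p,R=save('wrist','w1.png'); np.savez('w1.npz',p=p,R=R); s=observe()
print(p,R.round(3),s['time'],s['joints'])
E
```

```text
[494.21755516  -3.76769035 276.78887536] [[-0.005  1.     0.   ]
 [ 1.     0.005 -0.   ]
 [-0.     0.    -1.   ]] 1.7 [ 0.37453061  0.09538947 -0.53602607  1.86933764  0.05036614  1.18902802
 -0.16530583]
```

View pics/w1.png

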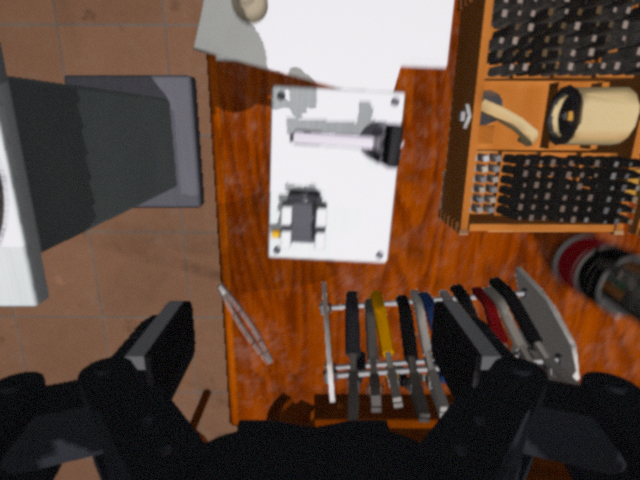

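The holder is seen at (270–405, 88–262): screws near (280,95), (398,100), (380,256) and (275,250), knob at (393,145), bar along row 140, cradle and stop at (300,218).

```bash
python3 - <<'E'
from h import *
d=np.load('w1.npz');p,R=d['p'],d['R']
im=cv2.imread('pics/w1.png')
cv2.imwrite('pics/c2.png',cv2.resize(im[80:270,255:420],None,fx=3.15*1,fy=3.15,interpolation=cv2.INTER_CUBIC)[:600])
g=im.max(2)
S=[]
for u,v in[(280,95),(398,100),(380,256),(275,250)]:
    w=255.-g[v-7:v+8,u-7:u+8]; w=np.clip(w-100,0,None); yy,xx=np.mgrid[v-7:v+8,u-7:u+8]
    S.append(((w*xx).sum()/w.sum(),(w*yy).sum()/w.sum()))
W=cast('wrist',S,11,(p,R))[:,:2];print(np.round(S,1),W.round(1),W.mean(0))
e=[W[i]-W[(i+1)%4] for i in range(4)];print([(np.linalg.norm(x).round(1),np.degrees(np.arctan2(x[1],x[0])).round(2)) for x in e])
m=(g<70).astype(np.uint8);n,l,st,c=cv2.connectedComponentsWithStats(m[80:270,255:420])
for i in range(1,n):
    if st[i,4]>20:print(st[i]+[255,80,0,0,0],c[i]+[255,80])
E
```

```text
[[280.1  95.3]
 [398.1 101.7]
 [380.5 256.2]
 [274.3 249.7]] [[460.   90.6]
 [583.9  84.8]
 [574.2 -87. ]
 [450.2 -79.5]] [517.07693321   2.21049011]
[(np.float64(124.1), np.float64(177.31)), (np.float64(172.0), np.float64(86.77)), (np.float64(124.3), np.float64(-3.47)), (np.float64(170.4), np.float64(-93.31))]
[261  85   6  18  46] [263.7173913   93.34782609]
[364 125  18  10  94] [374.13829787 130.24468085]
[381 127  22  38 637] [391.45211931 145.05651491]
[369 151  11   9  56] [374.91071429 154.51785714]
[290 191  30  23 207] [307.73429952 197.19806763]
[312 220   3  17  34] [312.70588235 228.67647059]
```

View pics/c2.png

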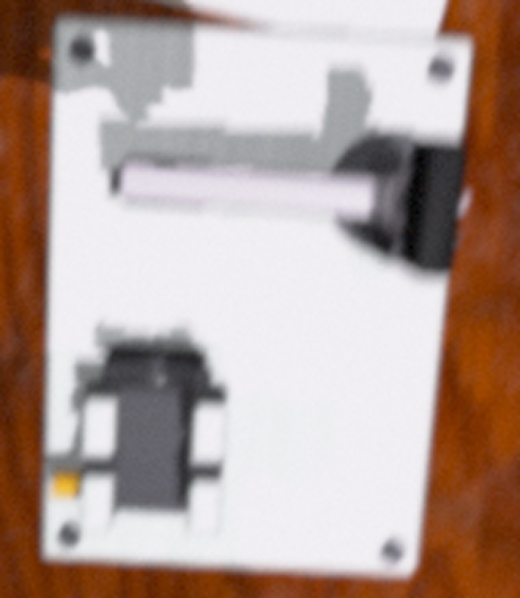

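```bash
python3 - <<'E'
from h import *
d=np.load('w1.npz');pr=(d['p'],d['R'])
a=np.radians(-93.3);X=np.array([np.cos(a),np.sin(a)]);Y=np.array([-X[1],X[0]])
def f(n,x,y,z):
    W=cast('wrist',(255+x/3.15,80+y/3.15),z,pr)[0,:2]; print(n,W.round(1),'hx %.1f hy %.1f'%(W@X,W@Y))
f('wallL in top',117,395,42);f('wallR in top',188,395,42);f('wallLout',82,395,42);f('wallRout',224,395,42)
f('wall L end',98,508,42); f('wall R end',206,508,42);f('wall end far',206,530,42);f('slot L',98,465,42);f('slot R',206,470,42);f('wall start R',206,395,42);f('saddle',150,375,43);f('saddle top',150,345,43)
f('bar tip',122,183,62);f('bar top edge',200,167,62);f('bar bot edge',200,206,62)
f('bar top edge',350,175,62);f('bar bot edge',350,216,62)
f('knob TR',470,148,102);f('knob BR',455,270,102);f('knob TL',412,145,78);f('knob BL',405,262,78);f('knob TL',412,145,102)
for s in[(280.1,95.3),(398.1,101.7),(380.5,256.2),(274.3,249.7)]: f('scr',(s[0]-255)*3.15,(s[1]-80)*3.15,10)
E
```

```text
wallL in top [473.  -20.3] hx -6.9 hy 473.4
wallR in top [496.6 -20.2] hx -8.4 hy 497.0
wallLout [461.3 -20.4] hx -6.2 hy 461.7
wallRout [508.6 -20.2] hx -9.1 hy 508.9
wall L end [466.1 -59.7] hx 32.8 hy 468.7
wall R end [503.  -59.6] hx 30.5 hy 505.6
wall end far [503.1 -67.5] hx 38.4 hy 506.1
slot L [466.3 -44.5] hx 17.6 hy 468.1
slot R [502.9 -46.1] hx 17.1 hy 504.7
wall start R [502.6 -20.2] hx -8.8 hy 502.9
saddle [484.  -13.3] hx -14.6 hy 484.0
saddle top [484.   -3.3] hx -24.5 hy 483.4
bar tip [476.1  49.3] hx -76.6 hy 472.5
bar top edge [499.7  54.1] hx -82.7 hy 495.8
bar bot edge [499.8  42.6] hx -71.3 hy 496.5
bar top edge [545.   51.9] hx -83.2 hy 541.1
bar bot edge [545.5  39.8] hx -71.1 hy 542.3
knob TR [571.9  60.6] hx -93.5 hy 567.5
knob BR [569.9  28. ] hx -60.7 hy 567.4
knob TL [560.4  61. ] hx -93.1 hy 556.0
knob BL [560.2  27.6] hx -59.8 hy 557.7
knob TL [556.2  61.3] hx -93.3 hy 551.7
scr [459.9  90.6] hx -116.9 hy 453.9
scr [584.1  84.8] hx -118.2 hy 578.3
scr [574.4 -87.4] hx 54.2 hy 578.5
scr [450.  -79.8] hx 53.8 hy 453.9
```

Request:
move_arm --motion "0 0 -0.062 3.5 2.5 0 45;0 0 0 3.5 2.5 -3 45;0 0 0 0 0 -5 45;0 0 0 0 0 -4.6 45;0 0 0 0 0 0 45;0 0 0 0 0 0 45"

```text
time: 2.45
eef_pos: [564.8, 44.0, 152.3]
ee_rot: [0.0, 0.728, 0.685, 0.001]
ft_force: [0.5, 0.5, 0.2]
grip_width: 38.9
finger_force: 0.0
```

```bash
python3 - <<'E'
from h import *
im,p,R=save('wrist','w2.png'); np.savez('w2.npz',p=p,R=R); s=observe()
print(p,R.round(3),s['time'],s['grip_width'],s['ft_force'])
c=camera_params('wrist')
E
```

```text
[564.76290014  43.9503589  152.30201774] [[ 0.061  0.998  0.001]
 [ 0.998 -0.061  0.   ]
 [ 0.     0.001 -1.   ]] 2.5 38.610626962673685 [0.5595694  0.53550171 0.52128402]
```

View pics/w2.png

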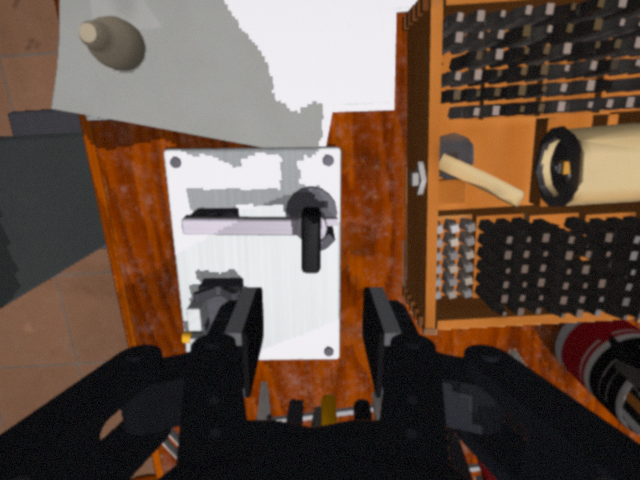

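The knob is at about (311,240), upright in the image and midway between the fingers (columns 262 and 364), so it is well aligned. I'll go down onto it.

```bash
python3 - <<'E'
from h import *
d=np.load('w2.npz');pr=(d['p'],d['R'])
print(cast('wrist',[(311.5,209),(311.5,262),(303,240),(320,240)],102,pr).round(1))
E
```

```text
[[565.4  64.2 102. ]
 [563.4  31.5 102. ]
 [559.2  45.7 102. ]
 [569.3  45.1 102. ]]
```

Request:
move_arm --motion "0 0 0 0 0 -3.9 45;0 0 0 0 0 -3.8 45;0 0 0 0 0 0 45;0 0 0 0 0 0 0;0 0 0 0 0 0 0;0 0 0 0 0 0 0;0 0 0 0 0 0 0;0 0 0 0 0 0 0" --grip_force 50

```text
time: 3.5
eef_pos: [564.0, 43.8, 73.7]
ee_rot: [0.0, 0.728, 0.685, 0.0]
ft_force: [0.2, -0.4, 0.2]
grip_width: 0.3
finger_force: 0.0
```

```bash
python3 - <<'E'
from h import *
im,p,R=save('wrist','w3.png'); s=observe()
im2=get_image('scene')
o=np.zeros((480,800,3),np.uint8);o[:,:480]=im[:,80:560,::-1]; o[:320,480:]=cv2.resize(im2[270:430,290:450,::-1],None,fx=2,fy=2,interpolation=2)
cv2.imwrite('pics/c3.png',o)
print(p,s['time'],s['grip_width'],s['ft_force'],s['finger_force'])
E
```

```text
[563.96962205  43.76569815  73.73230099] 3.55 0.21170856056420354 [-0.03414619 -0.08274363  0.36513702] 0.0
```

View pics/c3.png

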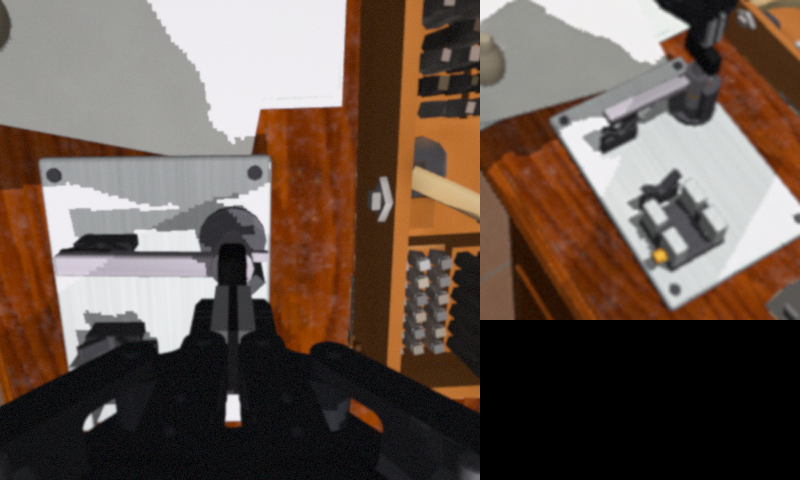

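```bash
python3 - <<'E'
from h import *
p,R,s=pose();c=camera_params('wrist');T=np.linalg.inv(np.array(c['tool_from_camera']));K=np.array(c['camera_matrix'])
def pj(t):
    x=T[:3,:3]@t+T[:3,3]; x=K@x; return (x[:2]/x[2]).round(0)-[80,0]
for t in [(0,0,0),(0,0,-19),(0,0,-40),(11,0,0),(11,0,-19),(-11,0,0)]: print(t,pj(np.array(t,float)))
for w in [(564.4,64,102),(564.4,26,102),(564.4,64,78),(564.4,45,62)]: print(w,pj(R.T@(np.array(w)-p)))
E
```

```text
(0, 0, 0) [233. 273.]
(0, 0, -19) [233. 290.]
(0, 0, -40) [233. 312.]
(11, 0, 0) [233. 251.]
(11, 0, -19) [233. 266.]
(-11, 0, 0) [233. 295.]
(564.4, 64, 102) [231. 252.]
(564.4, 26, 102) [236. 338.]
(564.4, 64, 78) [231. 235.]
(564.4, 45, 62) [233. 263.]
```

Request:
move_arm --motion "0 0 0 0 0 0 20;0 0 0 0 0 0 20;0 0 0 0 0 0 20"

```text
time: 3.98
eef_pos: [563.9, 43.8, 73.6]
ee_rot: [-0.0, 0.728, 0.685, -0.0]
ft_force: [0.3, -0.3, -0.7]
grip_width: 17.2
finger_force: 0.0
```

```bash
python3 - <<'E'
from h import *
im,p,R=save('wrist','w4.png'); s=observe()
im2=get_image('scene')
o=np.zeros((600,800,3),np.uint8);o[:,:400]=cv2.resize(im[180:380,245:379,::-1],(400,600),interpolation=2)
o[:,400:]=cv2.resize(cv2.imread('pics/w3.png')[180:380,245:379],(400,600),interpolation=2)
cv2.imwrite('pics/c4.png',o)
print(p,s['time'],s['grip_width'],s['ft_force'],s['finger_force'])
E
```

```text
[563.91992174  43.79398489  73.56277887] 4.025 16.911086521026856 [ 0.10826416 -0.1839953  -0.12310602] 0.0
```

View pics/c4.png

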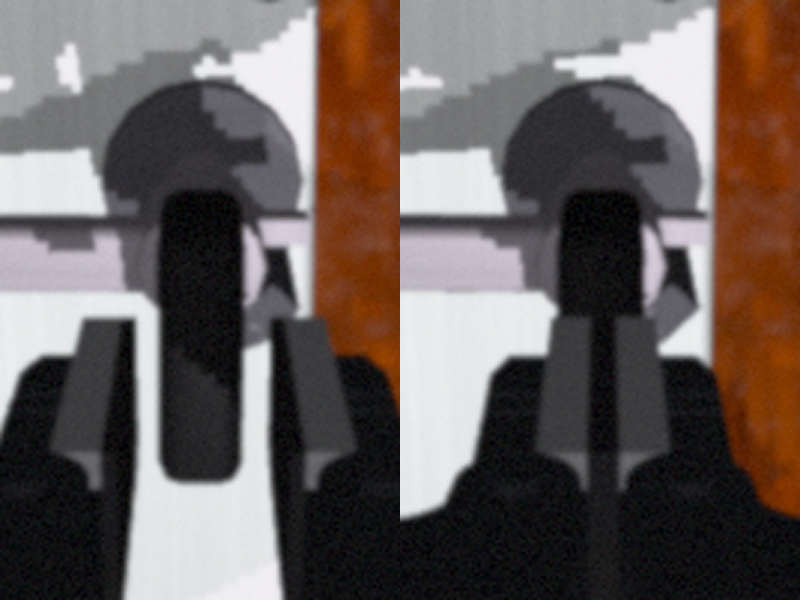

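The fingertips still stand above the knob: in the left half they sit at rows 318+ with the knob between them, and rays put them about 39 mm short of the reported TCP. I'll go lower carefully and watch the force.

Request:
move_arm --motion "0 0 0 0 0 -1 30;0 0 0 0 0 -1 30;0 0 0 0 0 -0.8 30;0 0 0 0 0 -0.5 30;0 0 0 0 0 0 30;0 0 0 0 0 0 0;0 0 0 0 0 0 0;0 0 0 0 0 0 0;0 0 0 0 0 0 0" --grip_force 50

```text
time: 5.2
eef_pos: [564.0, 43.8, 40.8]
ee_rot: [0.0, 0.728, 0.685, 0.0]
ft_force: [-1.8, -0.2, 4.4]
grip_width: 11.0
finger_force: 51.4
```

Request:
move_arm --motion "0 0 0 0 0 0.4 0;0 0 0 0 0 0.5 0;0 0 0 0 0 0.5 0;0 0 0 0 0 0.4 0;0 0 0 0 0 0.3 0;0 0 0 0 0 0 0" --grip_force 80

```text
time: 5.95
eef_pos: [563.9, 43.7, 61.7]
ee_rot: [-0.0, 0.728, 0.685, -0.0]
ft_force: [-0.9, 0.1, -7.2]
grip_width: 10.4
finger_force: 79.3
```

Lifted 21 mm with the spring load felt (7 N). Now I turn it clockwise.

Request:
move_arm --motion "0 0 -0.06 0 0 0 0;0 0 -0.12 0 0 0 0;0 0 -0.13 0 0 0 0;0 0 -0.13 0 0 0 0;0 0 -0.13 0 0 0 0;0 0 -0.13 0 0 0 0;0 0 -0.13 0 0 0 0;0 0 -0.13 0 0 0 0;0 0 -0.13 0 0 0 0;0 0 -0.13 0 0 0 0;0 0 -0.12 0 0 0 0;0 0 0 0 0 0 0"

```text
time: 7.45
eef_pos: [564.3, 43.3, 61.6]
ee_rot: [0.0, 0.996, 0.085, 0.0]
ft_force: [2.5, -2.9, -7.4]
grip_width: 10.4
finger_force: 79.2
```

Request:
move_arm --motion "0 0 0 0 0 -0.2 0;0 0 0 0 0 -0.2 0;0 0 0 0 0 -0.15 0;0 0 0 0 0 0 0"

```text
time: 7.95
eef_pos: [564.5, 43.5, 56.7]
ee_rot: [0.0, 0.996, 0.086, 0.001]
ft_force: [0.8, -4.9, 4.1]
grip_width: 10.9
finger_force: 81.0
```

Request:
move_arm --motion "0 0 0 0 0 0 35;0 0 0 0 0 0 35;0 0 0 0 0 0 35;0 0 0 0 0 3 35;0 0 0 0 0 5 35;0 0 0.09 -3.2 -2.2 3.3 35;0 0 0 -3.2 -2.2 3.3 35;0 0 0 0 0 0 35;0 0 0 0 0 0 35"

```text
time: 9.07
eef_pos: [500.2, 0.1, 202.1]
ee_rot: [-0.0, 0.992, 0.13, 0.0]
ft_force: [-0.1, -0.4, -0.2]
grip_width: 29.7
finger_force: 0.0
```

```bash
python3 - <<'E'
from h import *
im,p,R=save('wrist','w5.png'); np.savez('w5.npz',p=p,R=R); s=observe();print(p,R.round(3),s['time'])
pts={'thickwing':(296,275),'thicknose':(246,281),'tipneedle':(246,281)}
for k,v in pts.items(): print(k,cast('top',v,11)[0].round())
E
```

```text
[5.00161736e+02 7.06564960e-02 2.02075013e+02] [[ 0.966  0.257  0.001]
 [ 0.257 -0.966  0.   ]
 [ 0.001 -0.    -1.   ]] 9.125
thickwing [475. 285.  11.]
thicknose [445. 398.  11.]
tipneedle [445. 398.  11.]
```

Request:
move_arm --motion "0 0 0.13 -0.4 3 0 45;0 0 0.15 -0.4 3 0 45;0 0 0.15 -0.4 3 0 45;0 0 0.15 -0.4 3 0 45;0 0 0.15 -0.4 3 0 45;0 0 0.15 -0.4 3 0 45;0 0 0.15 -0.4 3 0 45;0 0 0.15 -0.4 3 0 45;0 0 0.15 -0.4 3 0 45;0 0 0.15 -0.4 3 0 45;0 0 0.1 -0.4 3 0 45;0 0 0 0 1 0 45"

```text
time: 10.62
eef_pos: [455.0, 342.2, 201.3]
ee_rot: [-0.001, 0.605, 0.796, -0.0]
ft_force: [-0.2, 0.3, -0.5]
grip_width: 38.4
finger_force: 0.0
```

```bash
python3 - <<'E'
from h import *
im,p,R=save('wrist','w6.png'); np.savez('w6.npz',p=p,R=R); s=observe();print(p,R.round(3),s['time'],s['joints'])
# composite: rectified holder crop + barrel
c=camera_params('wrist');T=np.linalg.inv(np.array(c['tool_from_camera']));K=np.array(c['camera_matrix'])
d=np.load('w5.npz')
def pj(w,p,R):
    x=K@(T[:3,:3]@(R.T@(np.array(w,float)-p))+T[:3,3]); return x[:2]/x[2]
u=pj((484,-46,42),d['p'],d['R']);print('slot',u)
b=pj((468,320,11),p,R);print('barrel',b)
a=cv2.imread('pics/w5.png');q=cv2.imread('pics/w6.png')
x0,y0=int(u[0])-65,int(u[1])-60
x0,y0=np.clip(x0,0,510),np.clip(y0,0,360)
A=cv2.resize(a[y0:y0+120,x0:x0+130],(390,360),interpolation=2)
o=np.zeros((600,800,3),np.uint8);o[:360,:390]=A;o[:480,400:]=q[:,120:520]
cv2.imwrite('pics/c5.png',o);print(x0,y0)
E
```

```text
[455.0230515  342.23815262 201.3230927 ] [[-0.269  0.963 -0.002]
 [ 0.963  0.269  0.001]
 [ 0.001 -0.002 -1.   ]] 10.675 [-0.25478513  0.30771938 -0.60812867  1.80981823  0.19521765  1.08507439
 -0.66269133]
slot [358.71217176 235.31967404]
barrel [319.8888167  223.99765572]
293 175
```

View pics/c5.png

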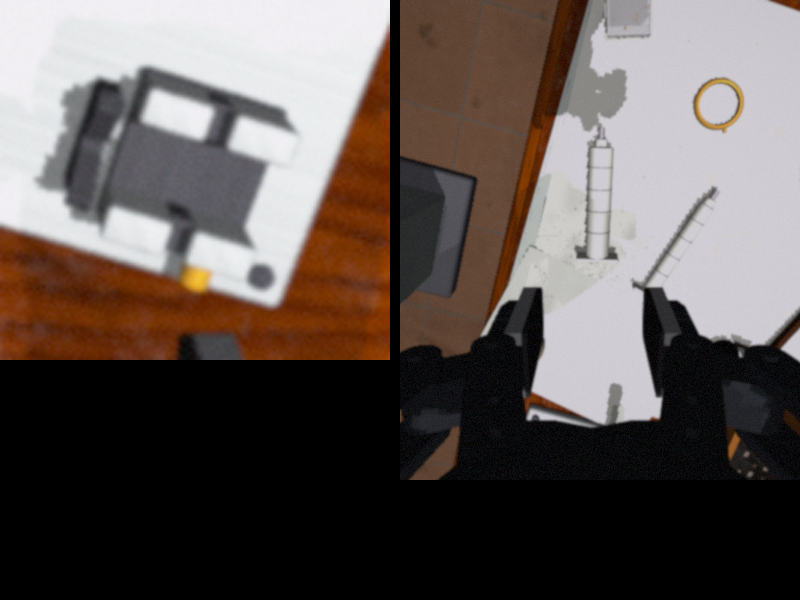

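Left crop: wall tops are white, the slot gap is near (221,125) in the far wall and (182,240) in the near wall. Right crop: the barrel's body runs from (600,148) to (599,250), wings at row 256, crop coordinates.

```bash
python3 - <<'E'
from h import *
d=np.load('w5.npz');pr=(d['p'],d['R'])
a=np.radians(-93.3);X=np.array([np.cos(a),np.sin(a)]);Y=np.array([-X[1],X[0]])
O=np.array([486.3,5.0])
for n,x,y,z in [('farL',211,122,42),('farR',230,132,42),('nearL',171,237,42),('nearR',191,246,42),('farstart',146,105,42),('farend',297,148,42),('nearstart',104,220,42),('screwBR',260,275,10),('sadR',88,210,43)]:
    W=cast('wrist',(293+x/3,175+y/3),z,pr)[0,:2];print(n,W.round(1),((W-O)@X).round(1),((W-O)@Y).round(1))
# wing-stop wall edges automatically
d=np.load('w6.npz');pr=(d['p'],d['R'])
im=cv2.imread('pics/w6.png')[:,:,0].astype(int)
for v in (160,180,200,225,240,248,252,256,260): print(v,im[v,290:352:1].tolist() if v in(180,225,256) else '')
print(im[120:265,320].tolist())
P=lambda u,v,z:cast('wrist',(u,v),z,pr)[0].round(1)
print('axis top',P(320.5,150,22),P(319,245,22),'wing topedge',P(318.5,257,22),P(297,257,11),P(338,257,11),'nosetip',P(321,126,11))
E
```

```text
farL [502.  -44.8] 48.8 18.5
farR [500.6 -51. ] 55.0 17.5
nearL [465.4 -43.5] 49.6 -18.0
nearR [464.2 -50. ] 56.2 -18.9
farstart [502.  -25.3] 29.3 17.4
farend [501.  -71.2] 75.2 19.0
nearstart [465.5 -22.9] 29.0 -19.2
screwBR [450.6 -81.2] 88.1 -30.7
sadR [467.5 -17.4] 23.4 -17.5
160 
180 [209, 211, 213, 210, 209, 213, 215, 210, 209, 215, 212, 212, 212, 213, 211, 204, 188, 150, 119, 129, 150, 168, 186, 197, 207, 210, 212, 210, 211, 210, 211, 212, 211, 213, 212, 212, 211, 205, 196, 185, 166, 159, 184, 206, 209, 208, 214, 209, 209, 210, 213, 212, 211, 210, 213, 214, 212, 211, 211, 212, 212, 211]
200 
225 [201, 200, 201, 198, 197, 199, 199, 200, 200, 201, 200, 199, 200, 195, 184, 163, 128, 115, 126, 146, 164, 173, 186, 194, 202, 210, 212, 212, 212, 214, 211, 212, 202, 197, 191, 178, 167, 153, 136, 142, 176, 195, 197, 198, 200, 198, 199, 200, 197, 198, 192, 197, 200, 199, 200, 198, 196, 194, 193, 190, 188, 190]
240 
248 
252 
256 [172, 173, 177, 188, 189, 181, 132, 88, 66, 68, 65, 68, 65, 63, 66, 65, 76, 99, 126, 151, 171, 185, 197, 206, 210, 211, 213, 211, 210, 208, 207, 201, 189, 180,
[... 311 characters left out ...]
 213, 212, 211, 210, 213, 207, 210, 212, 214, 211, 211, 202, 193, 195, 204, 210, 211, 212, 210, 208, 210, 210, 213, 212, 211, 211, 210, 210, 213, 210, 213, 212, 211, 210, 199, 190, 199, 210, 210, 213, 210, 209, 210, 211, 210, 212, 210, 212, 214, 212, 208, 213, 211, 212, 214, 207, 195, 183, 194, 209, 211, 211, 209, 210, 212, 210, 212, 211, 212, 211, 211, 211, 212, 211, 213, 213, 208, 197, 180, 188, 202, 209, 211, 210, 209, 209, 207, 211, 210, 211, 211, 210, 209, 211, 208, 207, 210, 208, 209, 207, 205, 207, 200, 195, 184, 199, 205, 198, 198, 199]
axis top [449.4 387.1  22. ] [471.8 303.   22. ] wing topedge [474.5 291.4  22. ] [455.6 282.2  11. ] [494.  292.9  11. ] nosetip [444.5 406.6  11. ]
```

```bash
python3 - <<'E'
from h import *
d=np.load('w6.npz');pr=(d['p'],d['R'])
im=cv2.imread('pics/w6.png')[:,:,0].astype(int)
for u in(300,302,332,334): print(u,list(zip(range(242,268),im[242:268,u].tolist())))
P=lambda u,v,z:cast('wrist',(u,v),z,pr)[0,:2]
A,B=P(319.3,180,11),P(317.7,225,11);print(A,B,np.degrees(np.arctan2(*(B-A)[::-1])))
L=np.degrees(np.arctan2(*(P(307,225,11)-P(307.8,180,11))[::-1]));print(L, P(307.0,225,11),P(328.8,225,11))
print('bodyfront',P(320,146.5,22),P(320,143,11))
E
```

```text
300 [(242, 193), (243, 194), (244, 191), (245, 175), (246, 145), (247, 112), (248, 102), (249, 97), (250, 96), (251, 85), (252, 72), (253, 67), (254, 62), (255, 61), (256, 65), (257, 89), (258, 132), (259, 183), (260, 200), (261, 205), (262, 200), (263, 198), (264, 201), (265, 201), (266, 198), (267, 195)]
302 [(242, 194), (243, 193), (244, 191), (245, 176), (246, 153), (247, 121), (248, 104), (249, 99), (250, 97), (251, 87), (252, 71), (253, 59), (254, 62), (255, 64), (256, 65), (257, 84), (258, 132), (259, 180), (260, 202), (261, 202), (262, 195), (263, 195), (264, 201), (265, 199), (266, 197), (267, 189)]
332 [(242, 192), (243, 192), (244, 190), (245, 179), (246, 157), (247, 122), (248, 100), (249, 98), (250, 98), (251, 93), (252, 84), (253, 73), (254, 65), (255, 64), (256, 64), (257, 64), (258, 86), (259, 130), (260, 181), (261, 202), (262, 203), (263, 198), (264, 196), (265, 196), (266, 190), (267, 191)]
334 [(242, 196), (243, 195), (244, 193), (245, 191), (246, 172), (247, 136), (248, 114), (249, 120), (250, 125), (251, 123), (252, 108), (253, 82), (254, 67), (255, 64), (256, 62), (257, 65), (258, 83), (259, 129), (260, 180), (261, 202), (262, 203), (263, 198), (264, 196), (265, 201), (266, 198), (267, 200)]
[456.09560882 360.04781063] [466.26617985 318.49823435] -76.24550567415997
-75.68356734422552 [456.4814916 315.7764429] [476.41588466 321.32161584]
bodyfront [448.13771556 389.84351554] [447.66275999 392.17904705]
```

Request:
move_arm --motion "0 0 -0.018 0.3 0.9 -4 45;0 0 0 0 0 -5 45;0 0 0 0 0 -5 45;0 0 0 0 0 -4 45;0 0 0 0 0 -3 45;0 0 0 0 0 -1.3 45;0 0 0 0 0 -0.7 45;0 0 0 0 0 0 45;0 0 0 0 0 0 45"

```text
time: 11.8
eef_pos: [459.6, 349.2, -26.9]
ee_rot: [0.0, 0.613, 0.79, 0.001]
ft_force: [1.0, -0.2, -0.2]
grip_width: 38.6
finger_force: 0.0
```

Request:
move_arm --motion "0 0 0 -0.14 0.22 -0.3 45;0 0 0 0 0 -0.2 45;0 0 0 0 0 -0.2 45;0 0 0 0 0 0 45"

```text
time: 12.3
eef_pos: [457.6, 351.2, -33.7]
ee_rot: [0.0, 0.613, 0.79, 0.0]
ft_force: [-6.4, -5.9, 26.5]
grip_width: 38.3
finger_force: 13.4
```

Request:
move_arm --motion "0 0 0 0 0 0.3 45;0 0 0 0 0 0.1 45;0 0 0 0 0 0 45;0 0 0 0 0 0 20;0 0 0 0 0 0 20;0 0 0 0 0 0 15;0 0 0 0 0 0 15;0 0 0 0 0 0 15" --grip_force 30

```text
time: 13.3
eef_pos: [457.5, 350.9, -31.0]
ee_rot: [-0.0, 0.613, 0.79, -0.0]
ft_force: [-0.8, -0.8, 0.5]
grip_width: 21.0
finger_force: 29.3
```

Request:
move_arm --motion "0 0 0 0 0 1 0;0 0 0 0 0 3 0;0 0 0 0 0 4 0;0 0 -0.05 0.4 -3 3 0;0 0 -0.05 0.4 -4.5 0 0;0 0 -0.05 0.4 -5 0 0;0 0 -0.05 0.4 -5 0 0;0 0 -0.05 0.4 -5 0 0;0 0 -0.059 0.5 -5 0 0;0 0 0 0.4 -4 0 0;0 0 0 0 -1.9 0 0;0 0 0 0 0 0 0" --grip_force 40

```text
time: 14.8
eef_pos: [486.6, 15.6, 79.6]
ee_rot: [0.0, 0.728, 0.685, 0.0]
ft_force: [0.4, 0.5, -1.0]
grip_width: 20.5
finger_force: 39.6
```

```bash
python3 - <<'E'
from h import *
im,p,R=save('wrist','w7.png'); np.savez('w7.npz',p=p,R=R); s=observe();print(p,R.round(3),s['time'],s['ft_force'],s['grip_width'])
cv2.imwrite('pics/sc7.png',get_image('scene')[:,:,::-1])
c=camera_params('wrist');T=np.linalg.inv(np.array(c['tool_from_camera']));K=np.array(c['camera_matrix'])
def pj(w):
    x=K@(T[:3,:3]@(R.T@(np.array(w,float)-p))+T[:3,3]); return (x[:2]/x[2]).round(0)
print('slot',pj((502,-48,42)),pj((464.5,-46.8,42)),'nose',pj((490,69,122)),'wing',pj((483,-47,122)))
E
```

```text
[486.62451195  15.58263343  79.6053287 ] [[ 0.061  0.998  0.   ]
 [ 0.998 -0.061 -0.   ]
 [-0.     0.    -1.   ]] 14.85 [0.42877622 0.27420423 0.22548324] 20.22831127741375
slot [344. 347.] [283. 348.] nose [313. 171.] wing [313. 451.]
```

Request:
move_arm --motion "0 0 0.003 0.04 0.12 -2 0;0 0 0 0 0 -2 0;0 0 0 0 0 -1.5 0;0 0 0 0 0 -1 0;0 0 0 0 0 -0.3 0;0 0 0 0 0 -0.2 0;0 0 0 0 0 0 0"

```text
time: 15.78
eef_pos: [487.2, 18.2, 9.4]
ee_rot: [0.0, 0.726, 0.687, 0.0]
ft_force: [-0.2, -0.3, -0.7]
grip_width: 20.7
finger_force: 39.6
```

Request:
move_arm --motion "0 0 0 0 0 -0.1 0;0 0 0 0 0 -0.1 0;0 0 0 0 0 -0.1 0;0 0 0 0 0 -0.1 0;0 0 0 0 0 0 0"

```text
time: 16.4
eef_pos: [486.9, 18.2, 5.0]
ee_rot: [-0.0, 0.726, 0.687, -0.0]
ft_force: [0.2, -0.2, -1.5]
grip_width: 20.7
finger_force: 39.6
```

Request:
move_arm --motion "0 0 0 0 0 -0.1 0;0 0 0 0 0 -0.1 0;0 0 0 0 0 0 0"

```text
time: 16.77
eef_pos: [486.9, 18.2, 3.0]
ee_rot: [-0.0, 0.726, 0.687, -0.0]
ft_force: [0.1, 0.6, -0.3]
grip_width: 20.6
finger_force: 39.6
```

Request:
move_arm --motion "0 0 0 0 0 -0.1 0;0 0 0 0 0 0 0"

```text
time: 17.02
eef_pos: [486.9, 18.2, 2.0]
ee_rot: [-0.0, 0.726, 0.687, -0.0]
ft_force: [-0.3, 0.3, -0.4]
grip_width: 20.4
finger_force: 39.6
```

Request:
move_arm --motion "0 0 0 0 0 -0.1 0;0 0 0 0 0 0 0"

```text
time: 17.27
eef_pos: [487.0, 18.2, 1.3]
ee_rot: [0.0, 0.726, 0.687, -0.0]
ft_force: [-2.5, -0.4, 4.2]
grip_width: 20.6
finger_force: 40.3
```

Contact came at 1.3 mm, just where full seating was expected (riding on the walls would be about 9.5 mm). I'll release and check.

Request:
move_arm --motion "0 0 0 0 0 -0.03 0;0 0 0 0 0 0 26;0 0 0 0 0 0 30;0 0 0 0 0 0 40;0 0 0 0 0 0 40;0 0 0 0 0 0 40"

```text
time: 18.02
eef_pos: [486.9, 18.2, 0.8]
ee_rot: [-0.0, 0.726, 0.687, -0.0]
ft_force: [-0.5, 0.7, -0.2]
grip_width: 34.0
finger_force: 0.0
```

Request:
move_arm --motion "0 0 0 0 0 1 40;0 0 0 0 0 3 40;0 0 0 0 0 4 40;0 0 0 0 0 4 40;0 0 0 0 0 4 40;0 0 0 0 0 3 40;0 0 0 0 0 0 40;0 0 0 0 0 0 40"

```text
time: 19.02
eef_pos: [486.6, 18.1, 190.7]
ee_rot: [-0.0, 0.726, 0.687, -0.0]
ft_force: [0.3, -0.1, -0.0]
grip_width: 34.3
finger_force: 0.0
```

```bash
python3 - <<'E'
from h import *
im,p,R=save('wrist','w8.png'); np.savez('w8.npz',p=p,R=R); s=observe();print(p,s['time'])
S=get_image('scene')
c=camera_params('wrist');T=np.linalg.inv(np.array(c['tool_from_camera']));K=np.array(c['camera_matrix'])
def pj(w):
    x=K@(T[:3,:3]@(R.T@(np.array(w,float)-p))+T[:3,3]); return (x[:2]/x[2]).round(0)
print(pj((502,-48,42)),pj((464.5,-46.8,42)),pj((564,44,106)))
o=np.zeros((480,800,3),np.uint8);o[:,:400]=im[:,120:520,::-1];o[:480,400:]=cv2.resize(S[270:430,310:443,::-1],(400,480),interpolation=2)
cv2.imwrite('pics/c6.png',o)
E
```

```text
[486.59331528  18.07318373 190.67225376] 19.075
[334. 280.] [292. 281.] [428. 183.]
```

View pics/c6.png

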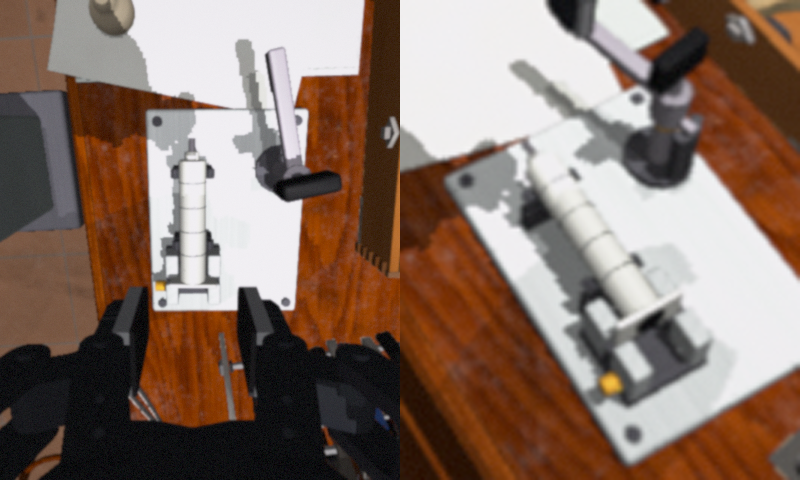

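The barrel lies along the holder with its wings between the wall halves (right crop, about (650,315)); the bar is aside with the knob at (428,187) in the wrist image. I'll check the seating height numerically and go back to the knob.

```bash
python3 - <<'E'
from h import *
c=camera_params('scene');K=np.array(c['camera_matrix']);R=np.array(c['R']);t=np.array(c['t'])
a=np.radians(-93.3);X=np.array([np.cos(a),np.sin(a),0]);Y=np.array([-X[1],X[0],0]);O=np.array([486.3,5,0])
for z in(56,64):
  for hx,hy in((54,20),(54,-20)):
    x=K@(R@(O+hx*X+hy*Y+[0,0,z])+t);x=x[:2]/x[2];print(z,hy,x.round(1),'crop',((x-[310,270])*3+[400,0]).round())
for hx,hy in((28,24),(74,24),(74,-24)):
    x=K@(R@(O+hx*X+hy*Y+[0,0,42])+t);x=x[:2]/x[2];print('wall',hx,hy,((x-[310,270])*3+[400,0]).round())
E
```

```text
56 20 [405.5 367.5] crop [687. 293.]
56 -20 [383.7 379.2] crop [621. 328.]
64 20 [406.2 365. ] crop [689. 285.]
64 -20 [384.2 376.7] crop [623. 320.]
wall 28 24 [661. 262.]
wall 74 24 [712. 334.]
wall 74 -24 [634. 377.]
```

Request:
move_arm --motion "0 0 -0.12 0.7 0.3 0 30;0 0 -0.12 0.7 0.2 0 30;0 0 -0.12 0.7 0.2 0 30;0 0 -0.12 0.7 0.2 0 30;0 0 -0.12 0.7 0.2 0 30;0 0 -0.12 0.7 0.2 0 30;0 0 -0.12 0.7 0.2 0 30;0 0 -0.12 0.7 0.2 0 30;0 0 -0.12 0.7 0.2 0 30;0 0 -0.13 0.7 0.2 0 30;0 0 -0.135 0.8 0.4 0 30;0 0 0 0 0 0 30"

```text
time: 20.62
eef_pos: [564.8, 43.6, 189.8]
ee_rot: [-0.0, 0.996, 0.086, -0.001]
ft_force: [-1.0, -0.3, -0.5]
grip_width: 25.7
finger_force: 0.0
```

The wing corner at (682,293) fits the seated height, not the riding one (row 285). Now down onto the knob.

Request:
move_arm --motion "0 0 0 0 0 -4 30;0 0 0 0 0 -4 30;0 0 0 0 0 -2.3 30;0 0 0 0 0 -1.5 30;0 0 0 0 0 -1 30;0 0 0 0 0 -0.5 30;0 0 0 0 0 0 30;0 0 0 0 0 0 0;0 0 0 0 0 0 0;0 0 0 0 0 0 0;0 0 0 0 0 0 0" --grip_force 80

```text
time: 22.0
eef_pos: [565.5, 43.3, 58.5]
ee_rot: [-0.0, 0.996, 0.085, 0.001]
ft_force: [-0.6, 0.6, 6.3]
grip_width: 10.7
finger_force: 78.3
```

Request:
move_arm --motion "0 0 0 0 0 0.2 0;0 0 0 0 0 0.25 0;0 0 0 0 0 0.1 0;0 0 0 0 0 0 0;0 0 0 0 0 0 0"

```text
time: 22.62
eef_pos: [565.0, 43.2, 63.2]
ee_rot: [-0.0, 0.996, 0.085, 0.0]
ft_force: [3.5, -1.0, -6.8]
grip_width: 10.8
finger_force: 77.9
```

Request:
move_arm --motion "0 0 0.06 0 0 0 0;0 0 0.12 0 0 0 0;0 0 0.13 0 0 0 0;0 0 0.13 0 0 0 0;0 0 0.13 0 0 0 0;0 0 0.13 0 0 0 0;0 0 0.13 0 0 0 0;0 0 0.13 0 0 0 0;0 0 0.13 0 0 0 0;0 0 0.13 0 0 0 0;0 0 0.12 0 0 0 0;0 0 0 0 0 0 0"

```text
time: 24.12
eef_pos: [563.9, 44.0, 62.8]
ee_rot: [-0.001, 0.727, 0.687, -0.0]
ft_force: [-2.2, 6.2, -6.4]
grip_width: 10.5
finger_force: 78.0
```

Request:
move_arm --motion "0 0 0 0 0 -0.2 0;0 0 0 0 0 -0.2 0;0 0 0 0 0 -0.2 0;0 0 0 0 0 -0.2 0;0 0 0 0 0 -0.2 0;0 0 0 0 0 -0.2 0;0 0 0 0 0 -0.15 0;0 0 0 0 0 0 0"

```text
time: 25.12
eef_pos: [563.9, 44.1, 49.4]
ee_rot: [-0.001, 0.728, 0.686, -0.0]
ft_force: [-2.3, 5.2, -5.1]
grip_width: 10.5
finger_force: 78.3
```

Request:
move_arm --motion "0 0 0 0 0 -0.1 0;0 0 0 0 0 -0.1 0;0 0 0 0 0 0 0"

```text
time: 25.5
eef_pos: [563.9, 44.1, 47.5]
ee_rot: [-0.001, 0.728, 0.686, -0.0]
ft_force: [-1.5, 5.1, -6.1]
grip_width: 10.5
finger_force: 78.3
```

Request:
move_arm --motion "0 0 0 0 0 -0.1 0;0 0 0 0 0 -0.05 0;0 0 0 0 0 0 0"

```text
time: 25.88
eef_pos: [564.2, 44.1, 46.2]
ee_rot: [-0.001, 0.728, 0.686, -0.0]
ft_force: [-2.1, 4.6, -2.1]
grip_width: 10.3
finger_force: 78.8
```

Request:
move_arm --motion "0 0 0 0 0 -0.1 0;0 0 0 0 0 0 0"

```text
time: 26.12
eef_pos: [564.5, 44.1, 45.7]
ee_rot: [-0.0, 0.728, 0.686, -0.0]
ft_force: [-2.0, 5.3, 6.2]
grip_width: 10.3
finger_force: 79.9
```

Request:
move_arm --motion "0 0 0 0 0 0.03 0;0 0 0 0 0 0 0;0 0 0 0 0 0 14;0 0 0 0 0 0 18;0 0 0 0 0 0 30;0 0 0 0 0 0 30;0 0 0 0 0 0 30"

```text
time: 27.0
eef_pos: [565.0, 43.0, 45.6]
ee_rot: [0.0, 0.728, 0.686, -0.0]
ft_force: [-0.5, 1.0, -0.1]
grip_width: 25.5
finger_force: 0.0
```

Request:
move_arm --motion "0 0 0 0 0 2 30;0 0 0 0 0 4 30;0 0 0 0 0 4 30;0 0 0 0 0 4 30;0 0 0 -2.5 -1 2 30;0 0 0 -2.5 -1 0 30;0 0 0 0 0 0 30;0 0 0 0 0 0 30"

```text
time: 28.0
eef_pos: [515.5, 23.4, 206.5]
ee_rot: [0.0, 0.728, 0.686, 0.0]
ft_force: [-0.1, -0.1, -0.1]
grip_width: 25.7
finger_force: 0.0
```

```bash
python3 - <<'E'
from h import *
im,p,R=save('wrist','w9.png'); s=observe();print(p,s['time'],s['ft_force'])
S=get_image('scene')
o=np.zeros((480,800,3),np.uint8);o[:,:400]=im[:,120:520,::-1];o[:480,400:]=cv2.resize(S[270:430,310:443,::-1],(400,480),interpolation=2)
cv2.imwrite('pics/c7.png',o)
E
```

```text
[515.50120091  23.38322245 206.54228083] 28.05 [-0.21183524  0.525117    0.0525345 ]
```

The picture budget is used up, so I'll verify by numbers: the bar's line, and the wing region unchanged from the seated picture.

```bash
python3 - <<'E'
from h import *
a=cv2.imread('pics/c6.png')[:,400:].astype(int);b=cv2.imread('pics/c7.png')[:,400:].astype(int)
d=np.abs(a-b).max(2); print('wing region diff',d[280:350,205:290].mean(),'(bar region)',d[100:200,100:250].mean())
s,_=cv2.phaseCorrelate(*(np.float32(x[270:420,170:320].mean(2)) for x in(a,b)));print('shift/3px',s)
im=cv2.imread('pics/w9.png'); p,R,_=pose()
c=camera_params('wrist');T=np.linalg.inv(np.array(c['tool_from_camera']));K=np.array(c['camera_matrix'])
def pj(w):
    x=K@(T[:3,:3]@(R.T@(np.array(w,float)-p))+T[:3,3]); return (x[:2]/x[2]).round(0).astype(int)
A=np.radians(-93.3);X=np.array([np.cos(A),np.sin(A),0]);Y=np.array([-X[1],X[0],0]);O=np.array([486.3,5,0])
for hy in(0,25,50):
    print(hy,[(h,im[pj(O+h*X+hy*Y+[0,0,66])[::-1][0],pj(O+h*X+hy*Y+[0,0,66])[0]].tolist()) for h in range(-58,-28,3)])
E
```

```text
wing region diff 2.6610084033613446 (bar region) 37.126666666666665
shift/3px (0.00047499213530954876, -0.004603522288391559)
0 [(-58, [242, 239, 241]), (-55, [160, 160, 162]), (-52, [241, 237, 239]), (-49, [79, 76, 80]), (-46, [222, 211, 219]), (-43, [231, 220, 227]), (-40, [231, 221, 227]), (-37, [197, 187, 195]), (-34, [243, 239, 240]), (-31, [243, 238, 241])]
25 [(-58, [168, 165, 163]), (-55, [204, 199, 200]), (-52, [241, 238, 240]), (-49, [175, 171, 173]), (-46, [226, 215, 222]), (-43, [233, 224, 230]), (-40, [234, 225, 232]), (-37, [208, 196, 202]), (-34, [235, 234, 231]), (-31, [236, 235, 232])]
50 [(-58, [165, 162, 160]), (-55, [154, 151, 149]), (-52, [144, 141, 138]), (-49, [117, 115, 114]), (-46, [230, 221, 227]), (-43, [237, 227, 233]), (-40, [238, 229, 235]), (-37, [223, 214, 220]), (-34, [242, 238, 240]), (-31, [243, 239, 241])]
```

The bar lies straight across the barrel, and the wings have not moved. Handing in.

```bash
python3 -c "
from plant import hand_in
print(hand_in())"
```

```text
the job is handed in; nothing more can be done
None
```

Job handed in at about 28 s: the thick barrel is fully down in the saddles with its wings in the slot, and the clamp bar was turned back, lowered gently and rests on it; the hand-in returned no verdict.

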